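# Start up the soldering bench in the safe order

## Task

Start up the soldering bench in the safe order: first press the raised, white-striped end of the black rocker on the red power block all the way down, then press the green key on the black fume extractor fully down, then press the blue key on the cream soldering station fully down. Only press with the fingertips: pick nothing up and do not shift the power block, which stands loose. Leave the orange key of the grey hot-air station and the bottle, tip cleaner and pliers alone.

Things in the scene. Friction and masses are not known exactly. Their poses are not given: they have to be found in the camera images.
- power_block: red power block, 180 (its x) x 66 (its y) x 55 mm high, 0.9 kg, standing loose on the work surface; origin at the centre of its underside, z up. The rocker sits on top of its +x half, its pivot along y at x = +38 mm, 67 mm above the underside; two dark sockets are on the -x half
- rocker_on_end (a point): press point on the top face of the rocker's ON half (white stripe), 25 mm from the pivot towards the power block's +x and 7 mm from the outer edge; it moves with the rocker: about 74 mm above the work surface when off, 67 mm when on. The black rocker is 64 x 30 mm, V-shaped: off, this half slopes up outwards at 0.3 rad; on, it lies level. The other half then stands up by 9 mm at its outer edge, at the pivot's other side
- rocker (a joint): rocker angle: 0 = off (striped end raised), 0.3 rad = fully on (striped half level). Friction: about 3 N down at the press point moves it; no spring, it stays where it is left
- fume_extractor: black fume extractor, 130 (x) x 160 (y) x 160 mm high, fixed, brown filter grille on its -x face; origin at the centre of its underside. Its green key is on top, 20 mm from the centre towards -x
- fume_key_top (a point): centre of the flat top of the green key, 32 mm across, which points up; 174 mm above the work surface when out, 7 mm lower when fully down. The key stands 14 mm proud of the case top, inside a flat grey collar 42 mm across and 3 mm high
- fume_key (a joint): joint of the green key: 0 = standing out, 0.007 m = fully down. It takes about 3 N to push straight down, has no spring, and stays at whatever depth it is left
- solder_station: cream soldering station with a red front panel and blue display on its -x face, 150 (x) x 115 (y) x 95 mm high, fixed; origin at the centre of its underside. Its blue key is on top, 25 mm from the centre towards -x
- solder_key_top (a point): centre of the flat top of the blue key, 32 mm across, which points up; 109 mm above the work surface when out, 7 mm lower when fully down. The key stands 14 mm proud of the case top, inside a flat grey collar 42 mm across and 3 mm high
- solder_key (a joint): joint of the blue key: 0 = standing out, 0.007 m = fully down. It takes about 3 N to push straight down, has no spring, and stays at whatever depth it is left
- hot_air_station: grey hot-air station, 150 (x) x 130 (y) x 120 mm high, fixed, two dials on its -x face; origin at the centre of its underside. Not to be switched on: its orange key on top (25 mm from the centre towards -x, its top 134 mm above the work surface) must stay out
- hot_air_key (a joint): joint of the orange (leave alone) key: 0 = standing out, 0.007 m = fully down. It takes about 3 N to push straight down, has no spring, and stays at whatever depth it is left
- flux_bottle: small upright bottle, 30 mm across, 70 mm high, loose; origin at the centre of its underside. Stands on a 3 mm mat in front of the robot. Leave alone
- tip_cleaner: round steel tin with brass filling, 64 mm across, 44 mm high, loose on the mat; origin at the centre of its underside. Leave alone
- pliers: teal-handled pliers lying on the mat, about 140 x 50 x 12 mm, loose; origin on the mat at mid-length, jaws towards its own +x. Leave alone

How it is judged:
On the way, in this order (a step that is already met when the one before it is completed fails the run):
1. the rocker of the power block is pressed on (value of joint rocker above 0.25 rad), for 0.2 s.
2. then the green fume extractor key is pressed fully down (value of joint fume_key above 0.0055 m), for 0.2 s.
3. then the blue soldering station key is pressed fully down (value of joint solder_key above 0.0055 m), for 0.2 s.
At the end, for the whole second after the job is handed in: rocker on (beyond 0.25 of 0.3 rad), green and blue keys down (beyond 5.5 of 7 mm), orange key still out (under 2 mm), the power block at rest on the work surface within 25 mm of where it stood (value of joint rocker above 0.25 rad and value of joint each of fume_key, solder_key above 0.0055 m and value of joint hot_air_key below 0.002 m and distance of power_block from where it was at the start of the episode below 0.025 m and linear speed of power_block below 0.01 m/s and height (world z) of power_block below 0.01 m); the robot touches nothing.
It fails at once if the green key is pressed (3 mm) before the power is on (value of joint fume_key above 0.003 m and value of joint rocker below 0.22 rad).
It fails at once if the blue key is pressed (3 mm) before the fume extractor's green key is down (value of joint solder_key above 0.003 m and value of joint fume_key below 0.005 m).
It fails at once if the orange hot-air key is pressed (3 mm) (value of joint hot_air_key above 0.003 m).
It fails at once if the power block is lifted by 10 mm or shifted by 25 mm (height (world z) of power_block above 0.01 m or distance of power_block from where it was at the start of the episode above 0.025 m).
It fails at once if the bottle, tip cleaner or pliers are moved by 20 mm (distance of any of flux_bottle, tip_cleaner, pliers from where it was at the start of the episode above 0.02 m).
It also fails if it takes over 56 s, if anything falls off the work surface, if the arm or the gripper's body presses on something with over 40 N, if the wrist force passes 120 N, or if a joint passes its speed limit or range.

## Robot

A 6-joint arm with a two-finger parallel gripper is mounted at the origin on the work surface. World frame = base frame: x ahead of the robot, y to its left, z up, the work surface at z = 0. Lengths are in m, angles in rad, forces in N, time in s.
With the tool pointing down it reaches from about 0.325 to 0.775 m from the base axis. Payload 9.3 kg.
Tool frame: the origin (TCP) lies midway between the tips of the shut fingers; the grasp point (between the pads) lies 19 mm behind it; z points along the fingers, x is the direction in which the jaws open and shut, and the axes are right-handed (so a half turn about z gives the same grasp; the last joint's range is limited). The gripper opens to 85 mm and grips with 20 to 120 N. Pads are 22 mm wide; open, the fingers measure 114 mm over their backs; the gripper's body (76 mm by 85 mm) begins 54 mm behind the grasp point. The pads swing forward as they close: fully open they stand 13 mm farther back than shut.
Start: joints at [-0.153, 0.259, 0.021, 1.334, 0, 1.418], TCP at [0.55, -0, 0.231] pointing down, gripper open.
Joint ranges: [-3.04, 3.04], [-0.91, 1.82], [-1.04, 1.36], [-1.92, 1.95], [-1.52, 1.45], [-3.14, 3.14]. Speed limits (rad/s): [2.22, 2.22, 2.79, 3.14, 3.14, 3.14].

## Interface

Orientations are given as a rotation vector (axis times angle).
In Python, from station import monitor, cams, order gives the robot as it stands. The module is installed in compiled form; this text tells all that it offers.
- The arm moves only by the tool step_arm, never from a script. Its argument "commands" is a list of rows, each an object of numbers: "hand": the gripper's target within -1 to 1 (fully open at 1, half-way at 0, shut at -1); "dx", "dy", "dz": the shift along the tool's x, y, z each as a share of 300 mm, from -1 to 1; "wx", "wy", "wz": the turn, a rotation vector about the tool's x, y, z each as a share of 90 degrees, from -1 to 1. In form: [{"hand": .., "dx": .., "dy": .., "dz": .., "wx": .., "wy": .., "wz": ..}, ...]. A call has 1 to 12 rows; each row is the pose to reach, as a shift and turn from the pose commanded when the call began, along the tool's axes at that moment; what a row does not reach only later rows make up. A row lasts 1/8 s, in which the tool goes at most 62.5 mm and 10.7 degrees, less where a joint would pass 70% of its speed; a pose out of reach is approached as far as the arm can. A call with a number of a shift or a turn outside -1 to 1 is refused whole. A call with a gripper value outside its range is refused whole. The fingers move at their own pace and stop on an object; the grip force is fixed at half the most. Time passes only in rows, so rows that repeat a pose let the fingers close. It gives the time, the measured TCP pose, the force and the opening at its end, in the units of the state.
- monitor.sense(): the state, without advancing time (a new reading comes with each control period).
- cams.get_image(name): name is "scene" or "side" or "wrist"; returns (picture, depth): 420x560x3 uint8, red, green, blue; 420x560 float32, m along the optical axis (not along the pixel's ray), 0 where there is no reading.
- cams.camera_model(name): a dict with "intrinsics" (3x3 intrinsics, pixels), "dist_coeffs" ([k1, k2, p1, p2, k3] as OpenCV has them; the pictures are not rectified), "origin" and "attitude" of the camera in the world; the wrist camera has in their place "mount" (4x4, takes a point from camera to tool coordinates, whose origin is the TCP and whose axes are the tool frame's). Camera axes: x right, y down, z forward; pixel columns grow to the right and rows downward; lengths in m; the calibration is good to about 2 mm. A picture is of the moment at which its call begins: read the wrist's pose just before it. camera_model takes no time and is no camera call.
- order.sign_off(): hands the job in, once; it reports no verdict.
The state is a dict: "time_s": time; "joint_pos": joint angles; "dq": joint speeds; "joint_efforts": joint torques, N m; "tool_pos": TCP position; "tool_rot": TCP orientation; "ft_force": force on the tool from outside, world axes, zero at the start; "ft_torque": the same for the moment, N m; "gripper_width": finger opening in m.
Only numpy, scipy, OpenCV 4.12 (cv2) and the standard library are available. Lean on these libraries where they do the work, as an engineer would, in place of code of your own. Each camera call takes 0.05 s, during which the arm holds its last target. There are 200 camera calls.

## Working session

There is one attempt and no reset: what is moved stays moved. The work goes in short steps, Python scripts to look and compute and a tool call to move; the robot and the scene stay as the last step left them, time stands still between calls to the robot, and variables do not carry over. Pictures are saved under pics/ and viewed, about 8 in all and at most 12, crops included, and the job is handed in when it is done.

Besides the shell and the picture viewer there is one more tool, called after "Emit:" as a command line: name --argument value ..., lists and objects as JSON in quotes. step_arm: Moves the arm, as the interface text tells. Shift numbers are shares of 300 mm and turn numbers shares of 90 degrees, none past 1 either way. Its arguments: {"type":"object","properties":{"commands":{"type":"array","items":{"type":"object","properties":{"hand":{"type":"number"},"dx":{"type":"number","minimum":-1,"maximum":1},"dy":{"type":"number","minimum":-1,"maximum":1},"dz":{"type":"number","minimum":-1,"maximum":1},"wx":{"type":"number","minimum":-1,"maximum":1},"wy":{"type":"number","minimum":-1,"maximum":1},"wz":{"type":"number","minimum":-1,"maximum":1}}}}},"required":["commands"]}

```bash
mkdir -p pics && cat > h.py <<'E'
import numpy as np, cv2
from station import monitor, cams, order
from scipy.spatial.transform import Rotation as R
def cam(name, st=None):
    m=cams.camera_model(name); K=np.array(m["intrinsics"]); D=np.array(m["dist_coeffs"])
    if "mount" in m:
        M=np.array(m["mount"]); T=np.eye(4); T[:3,:3]=R.from_rotvec(st["tool_rot"]).as_matrix(); T[:3,3]=st["tool_pos"]; T=T@M
        return K,D,T[:3,3],T[:3,:3]
    A=np.array(m["attitude"]); A=A if A.shape==(3,3) else R.from_rotvec(A).as_matrix()
    return K,D,np.array(m["origin"]),A
def ray(c,uv):
    K,D,o,A=c; p=cv2.undistortPoints(np.array([[uv]],float),K,D)[0,0]
    return A@np.array([p[0],p[1],1])   # scaled: depth * ray
def plane(c,uv,z):
    d=ray(c,uv); return c[2]+d*(z-c[2][2])/d[2]
def atd(c,uv,dep): return c[2]+ray(c,uv)*dep
E
python3 - <<'E'
from h import *
st=monitor.sense(); print({k:np.round(v,3) for k,v in st.items()})
for n in["scene","side","wrist"]:
    st=monitor.sense(); im,d=cams.get_image(n); c=cam(n,st); print(n,c[2].round(3),c[3].round(2).tolist(),c[0][0,0])
    cv2.imwrite(f"pics/{n}0.png",im[:,:,::-1]); np.savez(f"{n}0.npz",im=im,d=d,**{k:v for k,v in zip("KDoA",c)})
E
```

```text
{'time_s': np.float64(0.0), 'joint_pos': array([-0.153,  0.259,  0.021,  1.334, -0.   ,  1.418]), 'dq': array([-0.001, -0.   ,  0.002, -0.001,  0.001, -0.001]), 'joint_efforts': array([-0.0000e+00, -5.5564e+01,  3.4454e+01,  1.3000e-02, -0.0000e+00,
        0.0000e+00]), 'tool_pos': array([0.55 , 0.   , 0.231]), 'tool_rot': array([-3.141e+00,  0.000e+00,  2.000e-03]), 'ft_force': array([-0.466, -1.144,  0.257]), 'ft_torque': array([ 0.02 , -0.056,  0.001]), 'gripper_width': np.float64(0.085)}
scene [ 1.144 -0.171  0.596] [[0.27, 0.57, -0.77], [0.96, -0.16, 0.23], [0.01, -0.8, -0.59]] 384.63403916802724
side [0.392 0.9   0.696] [[-0.99, -0.05, 0.12], [-0.13, 0.52, -0.85], [-0.02, -0.85, -0.52]] 466.77776310384326
wrist [0.55  0.069 0.374] [[1.0, 0.0, -0.0], [-0.0, -0.96, -0.28], [-0.0, 0.28, -0.96]] 294.34086180932604
```

View pics/scene0.png

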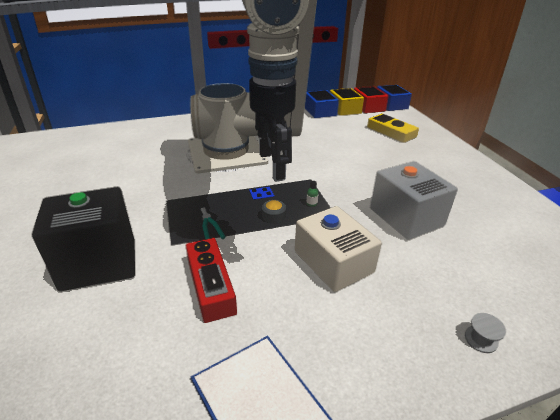

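View pics/side0.png

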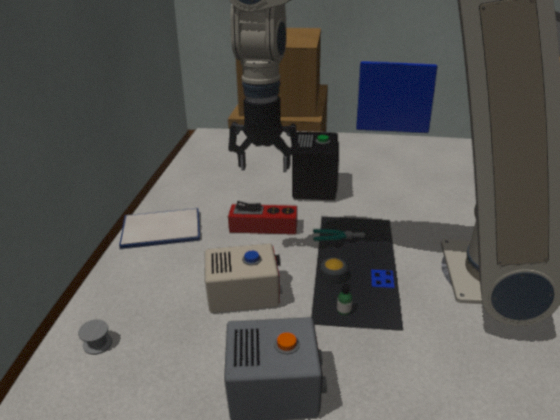

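The scene picture shows the green key at (78,199), the rocker at (212,278), blue at (331,221) and orange at (410,171). In the side picture they are at (323,139), (248,208), (252,257) and (287,341). Next I triangulate the keys and the block.

```bash
python3 - <<'E'
from h import *
L={n:np.load(f"{n}0.npz") for n in["scene","side"]}
C={n:tuple(L[n][k] for k in "KDoA") for n in L}
H={"green":(45,75),"blue":(105,125),"orange":(5,16)}
seed={"green":[(78,199),(323,139)],"blue":[(331,221),(252,257)],"orange":[(410,171),(287,341)]}
zs={"green":.174,"blue":.109,"orange":.134}
for k in H:
    cs=[];
    for n,s in zip(L,seed[k]):
        hsv=cv2.cvtColor(L[n]["im"],cv2.COLOR_RGB2HSV)
        m=cv2.inRange(hsv,(H[k][0],110,50),(H[k][1],255,255)); w=np.zeros_like(m); cv2.circle(w,s,18,255,-1); m&=w
        v,u=np.nonzero(m); uv=(u.mean(),v.mean()); d=np.median(L[n]["d"][m>0]); cs.append((C[n],uv))
        print(k,n,np.round(uv,1),len(u),"plane",plane(C[n],uv,zs[k]).round(3),"depth",atd(C[n],uv,d).round(3))
    (a,ua),(b,ub)=cs; da,db=ray(a,ua),ray(b,ub)
    s=np.linalg.lstsq(np.c_[da,-db],b[2]-a[2],rcond=None)[0]; p,q=a[2]+s[0]*da,b[2]+s[1]*db
    print("  tri",((p+q)/2).round(3),"gap",np.linalg.norm(p-q).round(4))
# red block: depth cloud of red pixels near it
for n,s in zip(L,[(210,278),(263,218)]):
    hsv=cv2.cvtColor(L[n]["im"],cv2.COLOR_RGB2HSV); m=cv2.inRange(hsv,(0,150,60),(6,255,255))|cv2.inRange(hsv,(172,150,60),(180,255,255))
    w=np.zeros_like(m); cv2.circle(w,s,55,255,-1); m&=w; v,u=np.nonzero(m)
    P=np.array([atd(C[n],(x,y),L[n]["d"][y,x]) for x,y in zip(u,v)]); T=P[(P[:,2]>.045)&(P[:,2]<.065)]
    r=cv2.minAreaRect((T[:,:2]*1000).astype(np.float32)); print(n,len(P),len(T),r,np.median(T[:,2]))
    print(cv2.boxPoints(r).round())
i=L["scene"]["im"][225:330,160:260]; cv2.imwrite("pics/blk.png",cv2.resize(i[:,:,::-1],None,fx=5,fy=5,interpolation=cv2.INTER_CUBIC))
E
```

```text
green scene [ 77.6 198.1] 167 plane [ 0.448 -0.368  0.174] depth [ 0.447 -0.369  0.173]
green side [322.4 137.6] 61 plane [ 0.438 -0.364  0.174] depth [ 0.438 -0.363  0.174]
  tri [ 0.439 -0.371  0.17 ] gap 0.0021
blue scene [331.1 220.2] 136 plane [0.568 0.125 0.109] depth [0.568 0.125 0.109]
blue side [251.2 256.1] 128 plane [0.56  0.134 0.109] depth [0.56  0.135 0.11 ]
  tri [0.561 0.128 0.104] gap 0.0009
orange scene [410.5 170.2] 93 plane [0.464 0.375 0.134] depth [0.464 0.375 0.134]
orange side [286.3 340.9] 307 plane [0.456 0.383 0.134] depth [0.456 0.383 0.134]
  tri [0.457 0.38  0.13 ] gap 0.0012
scene 1766 1264 ((585.1195678710938, -139.500732421875), (180.53688049316406, 65.76546478271484), 3.389939785003662) 0.054891373865917026
[[ 493. -112.]
 [ 497. -178.]
 [ 677. -167.]
 [ 673. -101.]]
side 1376 622 ((581.0503540039062, -131.83335876464844), (172.95941162109375, 67.01370239257812), 4.743767738342285) 0.05430416539031507
[[ 492. -106.]
 [ 498. -172.]
 [ 670. -158.]
 [ 664.  -91.]]
```

View pics/blk.png

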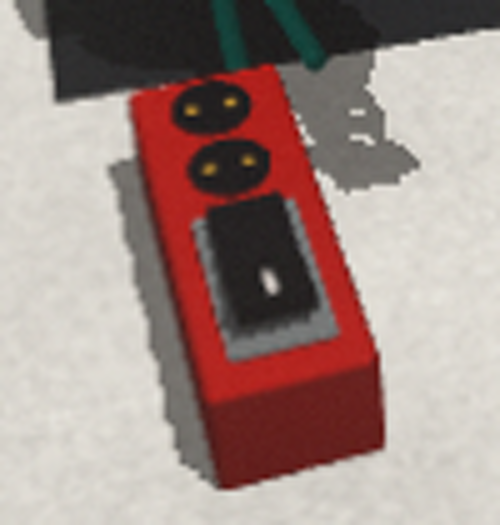

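The crop shows the stripe on the near (+x) end. The fixed views differ by 6–8 mm, so I close the fingers and look from the wrist above the rocker.

Emit:
step_arm --commands '[{"hand":-1,"dx":0.1,"dy":0.17,"dz":0},{"hand":-1,"dx":0.2,"dy":0.34,"dz":0},{"hand":-1,"dx":0.3,"dy":0.5,"dz":0},{"hand":-1,"dx":0.3,"dy":0.5,"dz":0},{"hand":-1,"dx":0.3,"dy":0.5,"dz":0},{"hand":-1,"dx":0.3,"dy":0.5,"dz":0},{"hand":-1,"dx":0.3,"dy":0.5,"dz":0},{"hand":-1,"dx":0.3,"dy":0.5,"dz":0}]'

```text
invalid input
```

```bash
cat > blk.py <<'E'
from h import *
import sys
st=monitor.sense(); im,d=cams.get_image("wrist"); c=cam("wrist",st); print(st["tool_pos"].round(4),st["tool_rot"].round(3),st["ft_force"].round(2),st["gripper_width"])
cv2.imwrite(f"pics/{sys.argv[1]}.png",im[:,:,::-1])
hsv=cv2.cvtColor(im,cv2.COLOR_RGB2HSV); m=cv2.inRange(hsv,(0,150,50),(6,255,255))|cv2.inRange(hsv,(172,150,50),(180,255,255))
v,u=np.nonzero(m); P=np.array([atd(c,(x,y),d[y,x]) for x,y in zip(u,v)]); T=P[(P[:,2]>.045)&(P[:,2]<.065)]
r=cv2.minAreaRect((T[:,:2]*1000).astype(np.float32)); print(len(T),r,np.median(T[:,2])); print(cv2.boxPoints(r).round())
m=cv2.inRange(hsv,(0,0,130),(180,60,255))
n,l,s,ce=cv2.connectedComponentsWithStats(m)
for i in range(1,n):
    if 15<s[i,4]<1500: p=atd(c,ce[i],np.median(d[l==i])); print("white",s[i],ce[i].round(1),p.round(4)) if abs(p[2]-.07)<.03 else 0
E
python3 blk.py w1
```

```text
[0.5498 0.     0.2308] [-3.141e+00 -0.000e+00  2.000e-03] [-0.31 -0.18 -0.11] 0.08558634628252418
2697 ((581.7236328125, -138.8885498046875), (174.9729766845703, 62.43756103515625), 3.3113021850585938) 0.056096178925346296
[[ 493. -113.]
 [ 496. -175.]
 [ 671. -165.]
 [ 667. -103.]]
white [349 304  14   4  45] [355.5 305.5] [ 0.6389 -0.1369  0.0733]
```

View pics/w1.png

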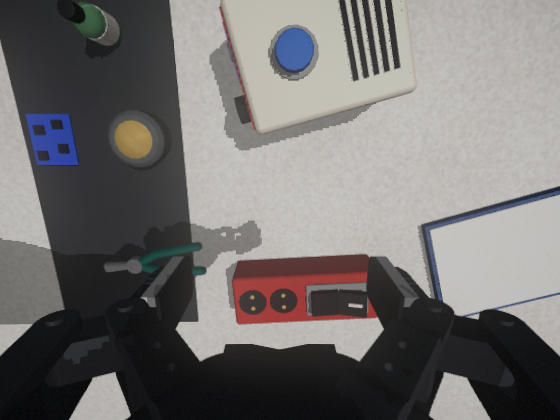

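The picture from the start pose shows the blue key at (294,50), the block around (300,290) and the stripe at (355,305). The move was refused, most likely because some fields were left out, so I resend it with every field.

Emit:
step_arm --commands '[{"hand":-1,"dx":0.1,"dy":0.17,"dz":0,"wx":0,"wy":0,"wz":0},{"hand":-1,"dx":0.2,"dy":0.34,"dz":0,"wx":0,"wy":0,"wz":0},{"hand":-1,"dx":0.3,"dy":0.5,"dz":0,"wx":0,"wy":0,"wz":0},{"hand":-1,"dx":0.3,"dy":0.5,"dz":0,"wx":0,"wy":0,"wz":0},{"hand":-1,"dx":0.3,"dy":0.5,"dz":0,"wx":0,"wy":0,"wz":0},{"hand":-1,"dx":0.3,"dy":0.5,"dz":0,"wx":0,"wy":0,"wz":0},{"hand":-1,"dx":0.3,"dy":0.5,"dz":0,"wx":0,"wy":0,"wz":0}]'

```text
time_s: 1.08
tool_pos: [0.6397, -0.149, 0.232]
tool_rot: [3.141, 0.002, 0.001]
ft_force: [0.1, 0.1, 0.2]
gripper_width: 0.0005
```

```bash
python3 blk.py w2
```

```text
[ 0.6397 -0.149   0.232 ] [3.141e+00 2.000e-03 1.000e-03] [0.14 0.1  0.18] 0.0004822528462078704
2851 ((579.4945068359375, -141.062255859375), (168.4682159423828, 60.989402770996094), 3.530146837234497) 0.055752175178564733
[[ 494. -116.]
 [ 497. -177.]
 [ 665. -166.]
 [ 662. -105.]]
white [271 178  15   4  60] [278.  179.5] [ 0.6384 -0.1367  0.0728]
```

View pics/w2.png

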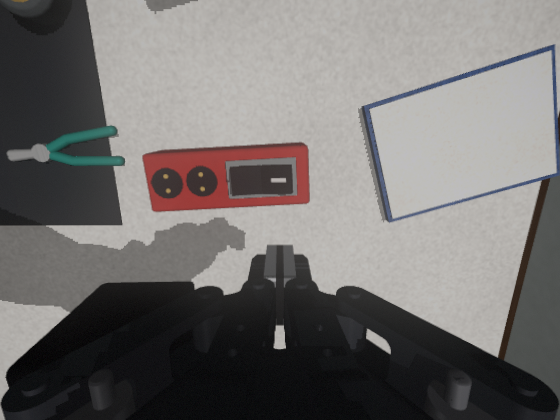

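The wrist picture shows the stripe at (278,179) and the rocker's +x edge at about x=295. The stripe measures (0.6385,-0.137,0.073), the same as in the previous view. That puts the press point at about (0.645,-0.136). I go down towards it.

Emit:
step_arm --commands '[{"hand":-1,"dx":0.017,"dy":-0.042,"dz":0,"wx":0,"wy":0,"wz":0},{"hand":-1,"dx":0.017,"dy":-0.042,"dz":0.15,"wx":0,"wy":0,"wz":0},{"hand":-1,"dx":0.017,"dy":-0.042,"dz":0.3,"wx":0,"wy":0,"wz":0},{"hand":-1,"dx":0.017,"dy":-0.042,"dz":0.42,"wx":0,"wy":0,"wz":0},{"hand":-1,"dx":0.017,"dy":-0.042,"dz":0.48,"wx":0,"wy":0,"wz":0},{"hand":-1,"dx":0.017,"dy":-0.042,"dz":0.49,"wx":0,"wy":0,"wz":0},{"hand":-1,"dx":0.017,"dy":-0.042,"dz":0.49,"wx":0,"wy":0,"wz":0},{"hand":-1,"dx":0.017,"dy":-0.042,"dz":0.49,"wx":0,"wy":0,"wz":0}]'

```text
time_s: 2.12
tool_pos: [0.6457, -0.1374, 0.0855]
tool_rot: [3.141, 0.0, 0.003]
ft_force: [0.2, 0.5, 0.3]
gripper_width: 0.0002
```

Emit:
step_arm --commands '[{"hand":-1,"dx":0,"dy":0,"dz":0.015,"wx":0,"wy":0,"wz":0},{"hand":-1,"dx":0,"dy":0,"dz":0.03,"wx":0,"wy":0,"wz":0},{"hand":-1,"dx":0,"dy":0,"dz":0.04,"wx":0,"wy":0,"wz":0},{"hand":-1,"dx":0,"dy":0,"dz":0.05,"wx":0,"wy":0,"wz":0},{"hand":-1,"dx":0,"dy":0,"dz":0.058,"wx":0,"wy":0,"wz":0},{"hand":-1,"dx":0,"dy":0,"dz":0.058,"wx":0,"wy":0,"wz":0},{"hand":-1,"dx":0,"dy":0,"dz":0.058,"wx":0,"wy":0,"wz":0}]'

```text
time_s: 3.0
tool_pos: [0.6453, -0.1375, 0.0671]
tool_rot: [3.141, -0.0, 0.001]
ft_force: [3.6, 0.2, 4.6]
gripper_width: 0.0002
```

Emit:
step_arm --commands '[{"hand":-1,"dx":0,"dy":0,"dz":0.004,"wx":0,"wy":0,"wz":0},{"hand":-1,"dx":0,"dy":0,"dz":0.008,"wx":0,"wy":0,"wz":0},{"hand":-1,"dx":0,"dy":0,"dz":0.008,"wx":0,"wy":0,"wz":0},{"hand":-1,"dx":0,"dy":0,"dz":0.008,"wx":0,"wy":0,"wz":0}]'

```text
time_s: 3.5
tool_pos: [0.6454, -0.1375, 0.0667]
tool_rot: [3.141, 0.0, 0.003]
ft_force: [-3.7, 1.5, 18.7]
gripper_width: 0.0001
```

It met a hard stop at 18.7 N with z=66.7 mm, which is the on height. I lift and look.

Emit:
step_arm --commands '[{"hand":-1,"dx":0,"dy":0,"dz":-0.02,"wx":0,"wy":0,"wz":0},{"hand":-1,"dx":0,"dy":0,"dz":-0.08,"wx":0,"wy":0,"wz":0},{"hand":-1,"dx":0,"dy":0,"dz":-0.25,"wx":0,"wy":0,"wz":0},{"hand":-1,"dx":-0.017,"dy":0.042,"dz":-0.42,"wx":0,"wy":0,"wz":0},{"hand":-1,"dx":-0.017,"dy":0.042,"dz":-0.557,"wx":0,"wy":0,"wz":0},{"hand":-1,"dx":-0.017,"dy":0.042,"dz":-0.557,"wx":0,"wy":0,"wz":0},{"hand":-1,"dx":-0.017,"dy":0.042,"dz":-0.557,"wx":0,"wy":0,"wz":0}]'

```text
time_s: 4.38
tool_pos: [0.6395, -0.1499, 0.2303]
tool_rot: [-3.141, 0.0, 0.003]
ft_force: [0.6, -0.6, -0.5]
gripper_width: -0.0001
```

```bash
python3 blk.py w3 && python3 - <<'E'
import cv2,numpy as np
a=[cv2.resize(cv2.imread(f"pics/{n}.png")[130:220,135:320],None,fx=4,fy=3.2,interpolation=cv2.INTER_CUBIC) for n in("w2","w3")]
cv2.imwrite("pics/cmp.png",np.vstack(a))
E
```

```text
[ 0.6395 -0.1499  0.2303] [-3.141e+00  0.000e+00  3.000e-03] [ 0.6  -0.61 -0.45] -6.374453573247771e-05
2815 ((574.2314453125, -141.29150390625), (157.6258087158203, 61.0408935546875), 3.266580820083618) 0.05570794036669935
[[ 494. -115.]
 [ 497. -176.]
 [ 655. -167.]
 [ 651. -106.]]
white [272 176  16   5  65] [279.5 178.4] [ 0.6393 -0.1368  0.0681]
```

View pics/cmp.png

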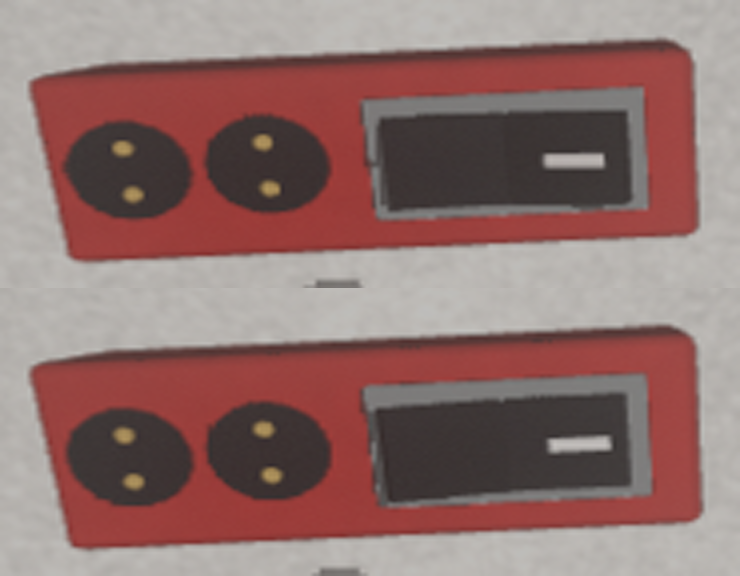

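In the second crop the far half is raised. The stripe dropped from 73 to 68 mm and the block hasn't moved, so the rocker is on. Now to the fume extractor.

Emit:
step_arm --commands '[{"hand":-1,"dx":0,"dy":0,"dz":-0.1,"wx":0,"wy":0,"wz":0},{"hand":-1,"dx":-0.13,"dy":0.16,"dz":-0.1,"wx":0,"wy":0,"wz":0},{"hand":-1,"dx":-0.26,"dy":0.32,"dz":-0.1,"wx":0,"wy":0,"wz":0},{"hand":-1,"dx":-0.39,"dy":0.48,"dz":-0.1,"wx":0,"wy":0,"wz":0},{"hand":-1,"dx":-0.52,"dy":0.64,"dz":-0.1,"wx":0,"wy":0,"wz":0},{"hand":-1,"dx":-0.65,"dy":0.8,"dz":-0.1,"wx":0,"wy":0,"wz":0},{"hand":-1,"dx":-0.65,"dy":0.8,"dz":-0.1,"wx":0,"wy":0,"wz":0},{"hand":-1,"dx":-0.65,"dy":0.8,"dz":-0.1,"wx":0,"wy":0,"wz":0},{"hand":-1,"dx":-0.65,"dy":0.8,"dz":-0.1,"wx":0,"wy":0,"wz":0}]'

```text
time_s: 5.55
tool_pos: [0.4457, -0.3889, 0.261]
tool_rot: [-3.141, -0.003, 0.001]
ft_force: [-0.5, -0.7, -0.0]
gripper_width: 0.0003
```

```bash
cat > key.py <<'E'
from h import *
import sys
n,lo,hi,z=sys.argv[1],int(sys.argv[2]),int(sys.argv[3]),float(sys.argv[4])
st=monitor.sense(); im,d=cams.get_image("wrist"); c=cam("wrist",st); print(st["tool_pos"].round(4),st["tool_rot"].round(3),st["ft_force"].round(2))
cv2.imwrite(f"pics/{n}.png",im[:,:,::-1])
m=cv2.inRange(cv2.cvtColor(im,cv2.COLOR_RGB2HSV),(lo,110,40),(hi,255,255)); k,l,s,ce=cv2.connectedComponentsWithStats(m)
for i in range(1,k):
    if s[i,4]>150:
        v,u=np.nonzero(l==i); P=np.array([atd(c,(x,y),d[y,x]) for x,y in zip(u,v)]); t=P[abs(P[:,2]-np.percentile(P[:,2],80))<.003]
        print(s[i],ce[i].round(1),"plane",plane(c,ce[i],z).round(4),"depth top",t.mean(0).round(4),"ext",np.ptp(t,0).round(3), "mid",((t.max(0)+t.min(0))/2).round(4))
E
python3 key.py g1 45 75 .174
```

```text
[ 0.4457 -0.3889  0.261 ] [-3.141e+00 -3.000e-03  1.000e-03] [-0.53 -0.68 -0.03]
[ 252  170   38   38 1148] [270.5 188.6] plane [ 0.4386 -0.3703  0.174 ] depth top [ 0.4386 -0.3703  0.1747] ext [0.03  0.031 0.004] mid [ 0.4385 -0.3708  0.1746]
```

View pics/g1.png

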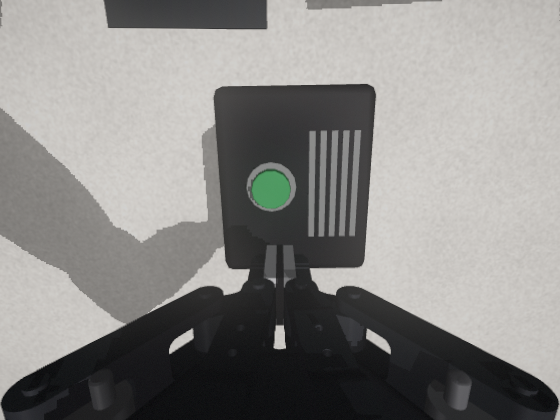

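The green key is at (270,189), which gives (0.4386,-0.3705,0.1745). This agrees with the triangulation and the stated height. I press it.

Emit:
step_arm --commands '[{"hand":-1,"dx":-0.024,"dy":-0.061,"dz":0,"wx":0,"wy":0,"wz":0},{"hand":-1,"dx":-0.024,"dy":-0.061,"dz":0.12,"wx":0,"wy":0,"wz":0},{"hand":-1,"dx":-0.024,"dy":-0.061,"dz":0.22,"wx":0,"wy":0,"wz":0},{"hand":-1,"dx":-0.024,"dy":-0.061,"dz":0.27,"wx":0,"wy":0,"wz":0},{"hand":-1,"dx":-0.024,"dy":-0.061,"dz":0.285,"wx":0,"wy":0,"wz":0},{"hand":-1,"dx":-0.024,"dy":-0.061,"dz":0.295,"wx":0,"wy":0,"wz":0},{"hand":-1,"dx":-0.024,"dy":-0.061,"dz":0.305,"wx":0,"wy":0,"wz":0},{"hand":-1,"dx":-0.024,"dy":-0.061,"dz":0.312,"wx":0,"wy":0,"wz":0},{"hand":-1,"dx":-0.024,"dy":-0.061,"dz":0.312,"wx":0,"wy":0,"wz":0},{"hand":-1,"dx":-0.024,"dy":-0.061,"dz":0.312,"wx":0,"wy":0,"wz":0}]'

```text
time_s: 6.85
tool_pos: [0.438, -0.372, 0.1682]
tool_rot: [3.141, -0.0, 0.001]
ft_force: [2.0, 0.2, 2.6]
gripper_width: -0.0003
```

Emit:
step_arm --commands '[{"hand":-1,"dx":0,"dy":0,"dz":0.004,"wx":0,"wy":0,"wz":0},{"hand":-1,"dx":0,"dy":0,"dz":0.008,"wx":0,"wy":0,"wz":0},{"hand":-1,"dx":0,"dy":0,"dz":0.01,"wx":0,"wy":0,"wz":0},{"hand":-1,"dx":0,"dy":0,"dz":0.01,"wx":0,"wy":0,"wz":0},{"hand":-1,"dx":0,"dy":0,"dz":0.01,"wx":0,"wy":0,"wz":0}]'

```text
time_s: 7.48
tool_pos: [0.438, -0.372, 0.1668]
tool_rot: [3.14, 0.0, 0.003]
ft_force: [-1.7, 2.8, 17.7]
gripper_width: -0.0003
```

Hard stop again, at 166.8 mm. I lift and check the key's height.

Emit:
step_arm --commands '[{"hand":-1,"dx":0,"dy":0,"dz":-0.03,"wx":0,"wy":0,"wz":0},{"hand":-1,"dx":0,"dy":0,"dz":-0.15,"wx":0,"wy":0,"wz":0},{"hand":-1,"dx":0.024,"dy":0.061,"dz":-0.315,"wx":0,"wy":0,"wz":0},{"hand":-1,"dx":0.024,"dy":0.061,"dz":-0.315,"wx":0,"wy":0,"wz":0},{"hand":-1,"dx":0.024,"dy":0.061,"dz":-0.315,"wx":0,"wy":0,"wz":0}]'

```text
time_s: 8.1
tool_pos: [0.4446, -0.3899, 0.2586]
tool_rot: [-3.141, 0.0, 0.002]
ft_force: [-0.1, 0.3, -0.6]
gripper_width: 0.0001
```

```bash
python3 key.py g2 45 75 .167
```

```text
[ 0.4446 -0.3899  0.2586] [-3.141e+00  0.000e+00  2.000e-03] [-0.1   0.25 -0.59]
[ 253  169   38   36 1071] [271.9 186.7] plane [ 0.4385 -0.3707  0.167 ] depth top [ 0.4385 -0.3707  0.1676] ext [0.03  0.03  0.004] mid [ 0.4382 -0.371   0.1676]
```

The green key is 7 mm down. Now to the blue key.

Emit:
step_arm --commands '[{"hand":-1,"dx":0.04,"dy":-0.17,"dz":0,"wx":0,"wy":0,"wz":0},{"hand":-1,"dx":0.08,"dy":-0.34,"dz":0,"wx":0,"wy":0,"wz":0},{"hand":-1,"dx":0.12,"dy":-0.51,"dz":0,"wx":0,"wy":0,"wz":0},{"hand":-1,"dx":0.16,"dy":-0.68,"dz":0,"wx":0,"wy":0,"wz":0},{"hand":-1,"dx":0.2,"dy":-0.84,"dz":0,"wx":0,"wy":0,"wz":0},{"hand":-1,"dx":0.2,"dy":-0.84,"dz":0,"wx":0,"wy":0,"wz":0}]'

```text
time_s: 8.9
tool_pos: [0.5046, -0.1347, 0.2586]
tool_rot: [-3.14, -0.007, 0.003]
ft_force: [-0.4, -0.3, -0.5]
gripper_width: -0.0002
```

Emit:
step_arm --commands '[{"hand":-1,"dx":0.04,"dy":-0.17,"dz":0,"wx":0,"wy":0,"wz":0},{"hand":-1,"dx":0.08,"dy":-0.34,"dz":0,"wx":0,"wy":0,"wz":0},{"hand":-1,"dx":0.12,"dy":-0.51,"dz":0,"wx":0,"wy":0,"wz":0},{"hand":-1,"dx":0.16,"dy":-0.68,"dz":0.05,"wx":0,"wy":0,"wz":0},{"hand":-1,"dx":0.2,"dy":-0.82,"dz":0.13,"wx":0,"wy":0,"wz":0},{"hand":-1,"dx":0.2,"dy":-0.82,"dz":0.13,"wx":0,"wy":0,"wz":0},{"hand":-1,"dx":0.2,"dy":-0.82,"dz":0.13,"wx":0,"wy":0,"wz":0},{"hand":-1,"dx":0.2,"dy":-0.82,"dz":0.13,"wx":0,"wy":0,"wz":0}]'

```text
time_s: 9.9
tool_pos: [0.565, 0.1067, 0.2209]
tool_rot: [3.141, -0.002, 0.001]
ft_force: [-0.1, -0.1, -0.9]
gripper_width: 0.0
```

```bash
python3 key.py b1 105 125 .109
```

```text
[0.565  0.1067 0.2209] [ 3.141e+00 -2.000e-03  1.000e-03] [-0.14 -0.09 -0.93]
[259 165  34  34 913] [275.4 181.3] plane [0.5617 0.1263 0.109 ] depth top [0.5617 0.1264 0.1097] ext [0.029 0.03  0.005] mid [0.5617 0.1259 0.1097]
[  27  203   51   46 1625] [ 52.7 225.2] plane [0.3592 0.0859 0.109 ] depth top [0.2763 0.0496 0.0061] ext [0.054 0.062 0.006] mid [0.2746 0.0482 0.0068]
```

View pics/b1.png

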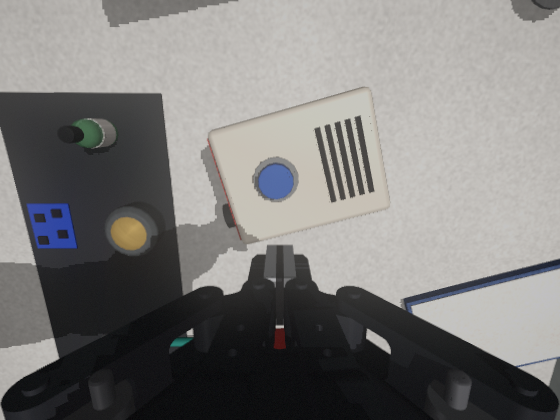

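The blue key is at (275,181), which gives (0.562,0.126,0.1095) and matches the expected height. I press it.

Emit:
step_arm --commands '[{"hand":-1,"dx":-0.011,"dy":-0.065,"dz":0,"wx":0,"wy":0,"wz":0},{"hand":-1,"dx":-0.011,"dy":-0.065,"dz":0.15,"wx":0,"wy":0,"wz":0},{"hand":-1,"dx":-0.011,"dy":-0.065,"dz":0.28,"wx":0,"wy":0,"wz":0},{"hand":-1,"dx":-0.011,"dy":-0.065,"dz":0.34,"wx":0,"wy":0,"wz":0},{"hand":-1,"dx":-0.011,"dy":-0.065,"dz":0.36,"wx":0,"wy":0,"wz":0},{"hand":-1,"dx":-0.011,"dy":-0.065,"dz":0.375,"wx":0,"wy":0,"wz":0},{"hand":-1,"dx":-0.011,"dy":-0.065,"dz":0.385,"wx":0,"wy":0,"wz":0},{"hand":-1,"dx":-0.011,"dy":-0.065,"dz":0.395,"wx":0,"wy":0,"wz":0},{"hand":-1,"dx":-0.011,"dy":-0.065,"dz":0.395,"wx":0,"wy":0,"wz":0},{"hand":-1,"dx":-0.011,"dy":-0.065,"dz":0.395,"wx":0,"wy":0,"wz":0}]'

```text
time_s: 11.2
tool_pos: [0.562, 0.1275, 0.1022]
tool_rot: [-3.142, 0.0, -0.001]
ft_force: [0.3, 1.3, 1.7]
gripper_width: 0.0001
```

Emit:
step_arm --commands '[{"hand":-1,"dx":0,"dy":0,"dz":0.004,"wx":0,"wy":0,"wz":0},{"hand":-1,"dx":0,"dy":0,"dz":0.008,"wx":0,"wy":0,"wz":0},{"hand":-1,"dx":0,"dy":0,"dz":0.01,"wx":0,"wy":0,"wz":0},{"hand":-1,"dx":0,"dy":0,"dz":0.01,"wx":0,"wy":0,"wz":0},{"hand":-1,"dx":0,"dy":0,"dz":0.01,"wx":0,"wy":0,"wz":0}]'

```text
time_s: 11.82
tool_pos: [0.5621, 0.1275, 0.1016]
tool_rot: [-3.142, -0.0, -0.005]
ft_force: [-7.6, 0.2, 24.5]
gripper_width: 0.0001
```

Emit:
step_arm --commands '[{"hand":-1,"dx":0,"dy":0,"dz":-0.03,"wx":0,"wy":0,"wz":0},{"hand":-1,"dx":0,"dy":0,"dz":-0.2,"wx":0,"wy":0,"wz":0},{"hand":-1,"dx":0.011,"dy":0.065,"dz":-0.4,"wx":0,"wy":0,"wz":0},{"hand":-1,"dx":0.011,"dy":0.065,"dz":-0.41,"wx":0,"wy":0,"wz":0},{"hand":-1,"dx":0.011,"dy":0.065,"dz":-0.41,"wx":0,"wy":0,"wz":0},{"hand":-1,"dx":0.011,"dy":0.065,"dz":-0.41,"wx":0,"wy":0,"wz":0}]'

```text
time_s: 12.58
tool_pos: [0.5644, 0.1081, 0.2204]
tool_rot: [3.141, 0.0, -0.004]
ft_force: [-0.3, -0.9, -0.1]
gripper_width: -0.0001
```

```bash
python3 key.py b2 105 125 .102; python3 - <<'E'
from h import *
im,d=cams.get_image("scene"); cv2.imwrite("pics/s2.png",im[:,:,::-1])
E
```

```text
[0.5644 0.1081 0.2204] [ 3.141  0.    -0.004] [-0.32 -0.86 -0.09]
[260 165  34  34 861] [276.8 181.4] plane [0.5617 0.1263 0.102 ] depth top [0.5617 0.1264 0.1026] ext [0.03  0.03  0.004] mid [0.5615 0.126  0.1027]
[  28  204   51   45 1570] [ 54.2 225.7] plane [0.3536 0.0839 0.102 ] depth top [0.2765 0.0494 0.0062] ext [0.053 0.061 0.006] mid [0.2743 0.0484 0.0068]
```

View pics/s2.png

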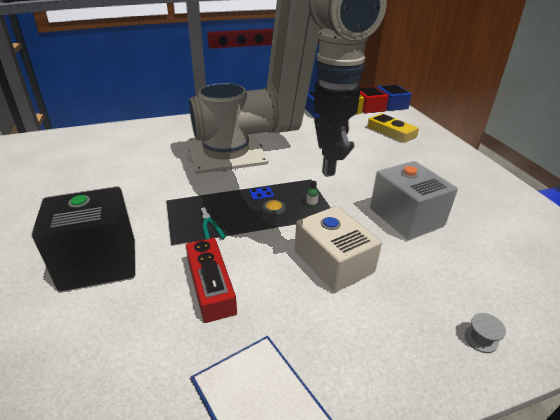

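The blue key's top is down from 109.7 to 102.6 mm. In the scene picture the block at (210,278), the pliers, the tin, the bottle and the orange key at (410,171) are where they were, and the arm is clear. I hand in.

```bash
python3 -c "
from h import *
print(order.sign_off())"
```

```text
the job is handed in; nothing more can be done
None
```

The soldering bench is started up in the safe order (rocker, green key, blue key), and I have handed the job in. Every press used only the shut fingertips and went to a hard stop of about 18–25 N; sim time was about 13 s of the 56 s allowed.

Last checks:
- **Rocker:** the stripe dropped from 73 to 68 mm, the fingertip stopped at 66.7 mm (67 mm is on), and the other half now stands up.
- **Green key:** its top went from 174.6 to 167.6 mm, fully down.
- **Blue key:** its top went from 109.7 to 102.6 mm, fully down.
- **Left alone:** by eye in the last scene picture, the orange key, power block, bottle, tin and pliers look unmoved, and the arm touches nothing.

Two things disagreed or failed:
- **Camera views:** the two fixed cameras differed by 6–10 mm on plan positions, so I used close wrist-camera measurements for each press.
- **Refused move:** the first move call was refused because its rows left out the turn fields. Nothing moved, and I resent it with every field.

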